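# Line up and lock the sample shuttle

### The job

The sample shuttle's carriage has crept along its bed, so the two bolt holes no longer line up. Take the tapered drift from the pin rack and push it fully home through carriage and bed to lever the holes into line, then swap it for the square-headed lock bolt, fully home through both holes, and have the drift back upright in the pin rack. Leave the bottle, dish and timer where they are.

Things in the scene. Friction and masses are not known exactly. Their poses are not given: they have to be found in the camera images.
- bed_hole (a point): Mouth centre of the round vertical through hole (22 mm diameter, 1.5 mm chamfer) in the top of the shuttle's fixed bed, an aluminium block 165 x 84 x 62 mm on the desk; mouth 62 mm above the desk, under the carriage. x axis: along the bed, the way the carriage slides; z up. The bed's centre is 40 mm along +x from here.
- carriage_hole (a point): Upper mouth centre of the matching 22 mm hole (1.5 mm chamfer) through the grey carriage plate (150 x 110 x 12 mm), top 75 mm above the desk, 1 mm gap between plate and bed. Same axes as the bed hole. A white five-place tube rack, 55 mm tall, is fixed on the carriage 95 mm along +x from this hole (near face 82 mm away).
- carriage (a joint): Slide of the carriage along the bed's x axis, m: 0 when the two holes are in line, positive when the carriage hole lies toward the bed's +x; range -0.010 to 0.010, starts 5 to 8 mm out on the positive side. It stays where it is left; about 2.5 N moves it.
- drift_tip (a point): Tip of the dark steel drift (126 mm long, 0.18 kg), z axis up to its handle. Shank: 5 mm diameter at the tip, widening evenly to 20 mm at 43 mm up, then 20 mm parallel up to the collar (34 mm diameter, 6 mm thick, underside 70 mm above the tip). Stands in one place of the pin rack, collar on the rack's top. Fully home in the shuttle its tip is 57 mm below the bed hole's mouth.
- drift_handle (a point): Centre of the drift's square handle, 22 x 22 mm and 50 mm tall, above the collar; 101 mm above the tip. x and y axes are square to the handle's flats, z up to its top.
- bolt_tip (a point): Centre of the lower, square-cut end of the bright steel lock bolt (102 mm long, 0.2 kg); z axis up to its head. Shank 18 mm diameter, 60 mm long, not tapered (1 mm rounded rim), then a flange 38 mm diameter, 6 mm thick. Stands in the other place of the pin rack. Fully home its flange rests on the carriage and this end is 47 mm below the bed hole's mouth.
- bolt_head (a point): Centre of the bolt's square head, 30 x 30 mm and 36 mm tall, above the flange; 84 mm above the lower end. x and y axes are square to the head's flats, z up.
- rack_hole_a (a point): Mouth centre of one place of the pin rack, a fixed steel stand (top plate 70 x 190 x 8 mm, its top 88 mm above the desk, open below between two end legs). Hole 22 mm diameter, 1.5 mm chamfer, through the plate. y axis along the rack; z up. Keep clear of the tall grey cabinet behind: its front face is at world x = 0.615, from y = 0.03 to the right.
- rack_hole_b (a point): Mouth centre of the other place of the pin rack, 100 mm along the rack's -y from the first; same hole.
- white_bottle: Bystander: small white bottle, 42 mm diameter, 92 mm tall, standing to the right of the pin rack; origin at the centre of its base.
- dish: Bystander: shallow clear round dish, 92 mm diameter, 16 mm tall, on the desk to the right of the pin rack; origin at the centre of its base.
- lab_timer: Bystander: small white bench timer, 62 x 66 x 19 mm, flat on the desk at the left; origin at the centre of its base.

How it is judged (in metres and radians):
On the way:
1. the drift is pushed home through both holes and has levered them into line (z of drift_tip in the frame of bed_hole below -0.052 m and horizontal distance between drift_tip and bed_hole below 0.008 m and value of joint carriage between -0.003 and 0.003 m), for 0.2 s.
At the end, for the whole second after the job is handed in: Bolt upright (0.1 rad) through carriage and bed, lower end at least 44 mm below the bed hole mouth and within 6 mm of its axis; drift upright (0.15 rad) in either place of the pin rack, tip at least 64 mm below the rack top and within 8 mm of the hole axis (z of bolt_tip in the frame of bed_hole below -0.044 m and horizontal distance between bolt_tip and bed_hole below 0.006 m and angle between bolt_tip's own z axis and vertical below 0.1 rad and angle between drift_tip's own z axis and vertical below 0.15 rad and ((horizontal distance between drift_tip and rack_hole_a below 0.008 m and z of drift_tip in the frame of rack_hole_a below -0.064 m) or (horizontal distance between drift_tip and rack_hole_b below 0.008 m and z of drift_tip in the frame of rack_hole_b below -0.064 m))); the robot touches nothing.
It fails at once if the bottle, dish or timer is pushed more than 30 mm or the bottle is tipped (distance of any of white_bottle, dish, lab_timer from where it was at the start of the episode above 0.03 m or angle between white_bottle's own z axis and vertical above 0.5 rad).
It also fails if it takes over 56 s, if anything falls off the work surface, if the arm or the gripper's body presses on something with over 40 N, if the wrist force passes 120 N, or if a joint passes its speed limit or range.

### The arm

A 6-joint arm with a two-finger parallel gripper is mounted at the origin on a cart in front of the work surface, level with it; the furniture and walls round the work are solid. World frame = base frame: x ahead of the robot, y to its left, z up, the work surface at z = 0. Lengths are in m, angles in degrees, forces in N, time in s.
With the tool pointing down it reaches from about 0.25 to 0.725 m from the base axis. Payload 9.7 kg.
Tool frame: the origin (TCP) lies at the very end of the fingers, on their centre line; the grasp point (between the pads) lies 19 mm behind it (bot.grip_depth is the distance from the TCP to the grasp point, in m); z points along the fingers, y is the direction in which the jaws open and shut (so a half turn about z gives the same grasp; the last joint's range is limited). The gripper opens to 85 mm and grips with 20 to 120 N. Pads are 22 mm wide; open, the fingers measure 114 mm over their backs; the gripper's body (76 mm by 85 mm) begins 54 mm behind the grasp point. The pads swing forward as they close: fully open they stand 13 mm farther back than shut.
Start: joints at [74.255, 4.979, 10.078, 95.1, 0, 90], TCP at [0.149, 0.529, 0.231] pointing down, gripper open.
Joint ranges: [-179.16, 179.16], [-48.56, 103.87], [-65.8, 70.77], [-126.05, 130.52], [-82.76, 87.17], [-180, 180]. Speed limits (degrees/s): [127.2, 127.2, 147.25, 180, 180, 180].

### API

Orientations are given as [roll, pitch, yaw] about the fixed x, y, z axes, in that order (R = Rz(yaw) Ry(pitch) Rx(roll)).
In Python, from workcell import telemetry, optics, order, bot gives the robot as it stands. The module is installed in compiled form; this text tells all that it offers.
- The arm moves only by the shell command python3 -m inch 'ROWS' [FORCE]. ROWS is JSON, a list of rows, each a list of 7 numbers: the shift along the tool's x, y, z in m, then the turn, a rotation vector about the tool's x, y, z in rad, then the closure, from 0 (fully open) to 1 (shut). In form: [[tx, ty, tz, rx, ry, rz, grip], ...]. A call has 1 to 12 rows; each row is the pose to reach, as a shift and turn from the pose commanded when the call began, along the tool's axes at that moment; what a row does not reach only later rows make up. A row lasts 1/12 s, in which the tool goes at most 41.7 mm and 7.16 degrees, less where a joint would pass 70% of its speed; a pose out of reach is approached as far as the arm can. A call with a gripper value outside its range is refused whole. The fingers move at their own pace and stop on an object; FORCE is the grip in N (left out, the last holds). Time passes only in rows, so rows that repeat a pose let the fingers close. It gives the time, the measured TCP pose, the force and the opening at its end, in the units of the state.
- telemetry.get_obs(): the state, without advancing time (a new reading comes with each control period).
- optics.camera(name): name is "side" or "top"; returns (picture, depth): 384x512x3 uint8, red, green, blue; 384x512 float32, m along the optical axis (not along the pixel's ray), 0 where there is no reading.
- optics.camera_info(name): a dict with "camera_matrix" (3x3 intrinsics, pixels), "xyz" and "attitude" of the camera in the world. Camera axes: x right, y down, z forward; pixel columns grow to the right and rows downward; lengths in m; the calibration is good to about 2 mm. A picture is of the moment at which its call begins. camera_info takes no time and is no camera call.
- order.job_done(): hands the job in, once; it reports no verdict.
The state is a dict: "time": time; "q": joint angles; "qd": joint speeds; "joint_efforts": joint torques, N m; "ee_pos": TCP position; "tcp_rot": TCP orientation; "wrist_force": force on the tool from outside, world axes, zero at the start; "torque": the same for the moment, N m; "opening": finger opening in m.
Only numpy, scipy, OpenCV 4.12 (cv2) and the standard library are available. Lean on these libraries where they do the work, as an engineer would, in place of code of your own. Each camera call takes 0.05 s, during which the arm holds its last target. There are 200 camera calls.

## Working session

There is one attempt and no reset: what is moved stays moved. The work goes in short steps, Python scripts to look and compute and a shell command to move; the robot and the scene stay as the last step left them, time stands still between calls to the robot, and variables do not carry over. Pictures are saved under pics/ and viewed, about 8 in all and at most 12, crops included, and the job is handed in when it is done.

```bash
mkdir -p pics
cat > h.py <<'E'
import numpy as np, cv2
from scipy.spatial.transform import Rotation as R
from workcell import telemetry, optics, order, bot
def snap(n):
    im,d=optics.camera(n); np.savez(f'pics/{n}.npz',im=im,d=d); return im,d
def load(n):
    z=np.load(f'pics/{n}.npz'); return z['im'],z['d']
def cam(n):
    i=optics.camera_info(n); return np.array(i['camera_matrix']),np.array(i['xyz']),i['attitude']
def pts(n,d):
    K,t,a=cam(n); Rm=np.array(a) if np.size(a)==9 else R.from_euler('xyz',a,degrees=True).as_matrix()
    v,u=np.mgrid[:d.shape[0],:d.shape[1]]
    p=np.stack([(u-K[0,2])/K[0,0]*d,(v-K[1,2])/K[1,1]*d,d],-1)
    return p@Rm.T+t
E
python3 - <<'E'
from h import *
for n in ('side','top'):
    im,d=snap(n); print(n,cam(n)); cv2.imwrite(f'pics/{n}1.png',cv2.cvtColor(cv2.resize(im,(800,600)),cv2.COLOR_RGB2BGR))
print(telemetry.get_obs(), bot.grip_depth)
E
```

```text
side (array([[383.44430835,   0.        , 259.30106337],
       [  0.        , 383.44430835, 195.63678064],
       [  0.        ,   0.        ,   1.        ]]), array([-0.01909768, -0.92618794,  0.86835851]), array([-125.52053958,   -0.29562915,  -32.13077233]))
top (array([[404.44230591,   0.        , 254.07594574],
       [  0.        , 404.44230591, 195.5122228 ],
       [  0.        ,   0.        ,   1.        ]]), array([ 0.34055602, -0.00747759,  1.22968186]), array([-169.83436569,   -0.35677719,  -89.6201533 ]))
{'time': 0.1, 'q': array([7.42561755e+01, 5.00811162e+00, 1.00387326e+01, 9.50977431e+01,
       1.85907788e-04, 9.00004046e+01]), 'qd': array([-0.03399973, -0.09353835,  0.06927861,  0.00323714,  0.04936133,
        0.02180774]), 'joint_efforts': array([-7.19276159e-05, -5.21557474e+01,  4.65655339e+01,  1.58262067e-02,
       -3.91440744e-05, -6.48773749e-06]), 'ee_pos': array([0.14918179, 0.52918046, 0.23065004]), 'tcp_rot': array([-1.79932878e+02, -1.85433697e-04,  1.64255771e+02]), 'wrist_force': array([-0.36890408,  0.15585177,  0.07852864]), 'torque': array([-0.02735738,  0.00736685,  0.05019749]), 'opening': 0.0854864416649119} 0.0187
```

View pics/top1.png

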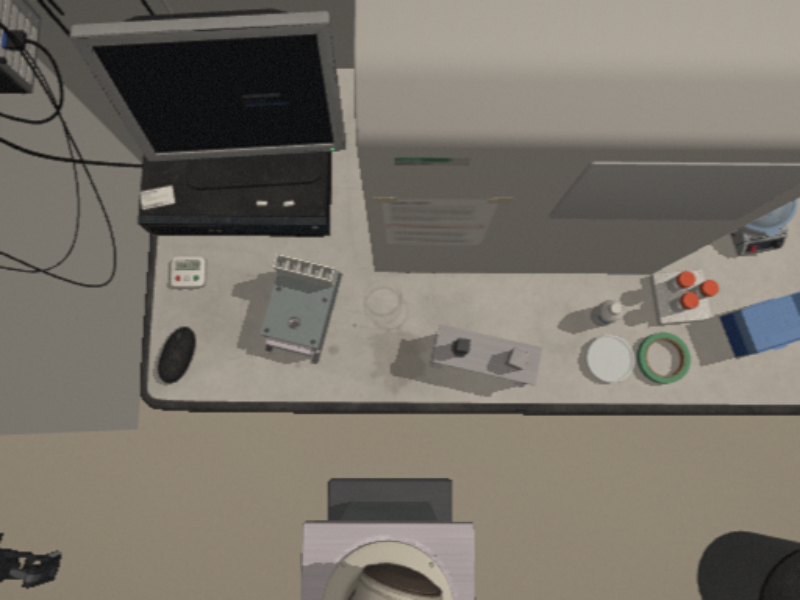

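View pics/side1.png

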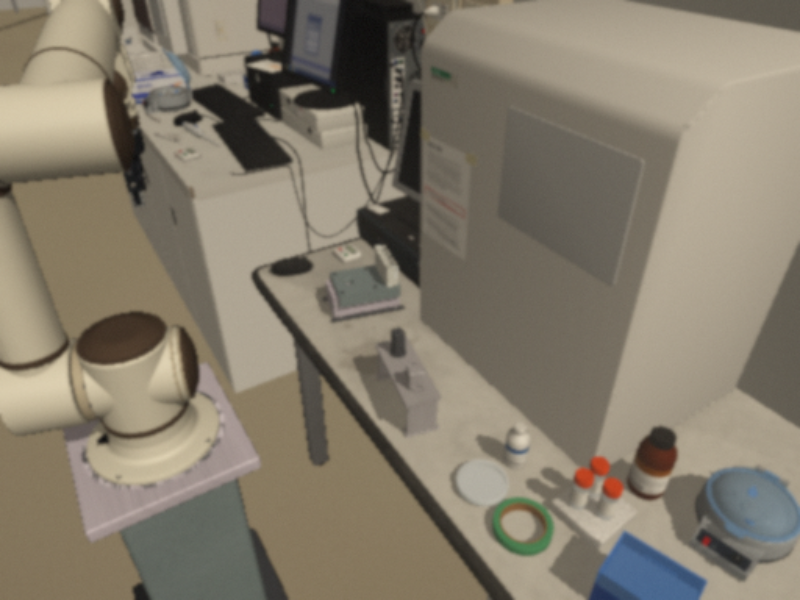

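The top picture shows the shuttle with its hole at about (293,323), the drift (dark) at (462,346) and the bolt at (519,355) in the rack. It also shows the timer at (187,272), the bottle at (608,313) and the dish at (610,358).

Run:
```python
from h import *
im,d=load('top'); P=pts('top',d)
def reg(u0,u1,v0,v1,z0,z1,name):
    m=np.zeros(d.shape,bool); m[v0:v1,u0:u1]=1; m&=(P[...,2]>z0)&(P[...,2]<z1)&(d>0)
    q=P[m]; r=cv2.minAreaRect(q[:,:2].astype(np.float32)*1000)
    print(name,len(q),'z med',np.median(q[:,2]).round(4),'rect mm',np.round(r[0],1),np.round(r[1],1),round(r[2],1),'mean',q.mean(0).round(4)); return m
reg(270,350,200,250,.08,.096,'racktop')
reg(280,305,205,235,.125,.165,'drifttop')
reg(318,345,205,240,.11,.15,'bolttop')
reg(160,225,170,235,.068,.082,'carriage')
reg(160,225,155,235,.10,.15,'tuberack')
print('desk',np.median(P[240:255,230:260,2]))
for (x,y,n) in ((188,207,'hole'),(296,221,'drift'),(332,226,'bolt')): print(n,P[y-4:y+5:2,x-4:x+5:2,2].round(3))
a=cv2.resize(im[155:245,150:230],None,fx=6,fy=6,interpolation=cv2.INTER_CUBIC)
cv2.imwrite('pics/c1.png',cv2.cvtColor(a,cv2.COLOR_RGB2BGR))
a=cv2.resize(im[200:260,265:355],None,fx=8,fy=8,interpolation=cv2.INTER_CUBIC)
cv2.imwrite('pics/c2.png',cv2.cvtColor(a,cv2.COLOR_RGB2BGR))
```

```text
racktop 1421 z med 0.0893 rect mm [ 457.7 -177.6] [190.7  70.8] 77.4 mean [ 0.4569 -0.1747  0.0893]
drifttop 73 z med 0.1449 rect mm [ 468.7 -127.6] [20.8 22.2] 85.0 mean [ 0.4672 -0.1273  0.1435]
bolttop 137 z med 0.13 rect mm [ 446.7 -225.6] [30.  30.2] 68.3 mean [ 0.4458 -0.2244  0.1292]
carriage 1570 z med 0.0763 rect mm [550.1 168. ] [111.  157.2] 76.4 mean [0.5405 0.1693 0.0762]
tuberack 327 z med 0.1229 rect mm [606.4 154.3] [108.3  26.4] 76.5 mean [0.6064 0.1558 0.1206]
desk 0.0009930615348222593
hole [[0.076 0.076 0.063 0.077 0.076]
 [0.076 0.064 0.062 0.062 0.077]
 [0.073 0.053 0.031 0.02  0.072]
 [0.076 0.038 0.009 0.004 0.076]
 [0.079 0.073 0.076 0.072 0.075]]
drift [[0.092 0.143 0.145 0.145 0.146]
 [0.117 0.141 0.144 0.145 0.147]
 [0.129 0.145 0.145 0.142 0.146]
 [0.133 0.143 0.146 0.146 0.145]
 [0.117 0.121 0.123 0.127 0.095]]
bolt [[0.088 0.092 0.09  0.09  0.09 ]
 [0.127 0.133 0.13  0.087 0.087]
 [0.132 0.132 0.129 0.127 0.132]
 [0.131 0.131 0.132 0.132 0.13 ]
 [0.13  0.134 0.129 0.129 0.129]]
```

View pics/c1.png

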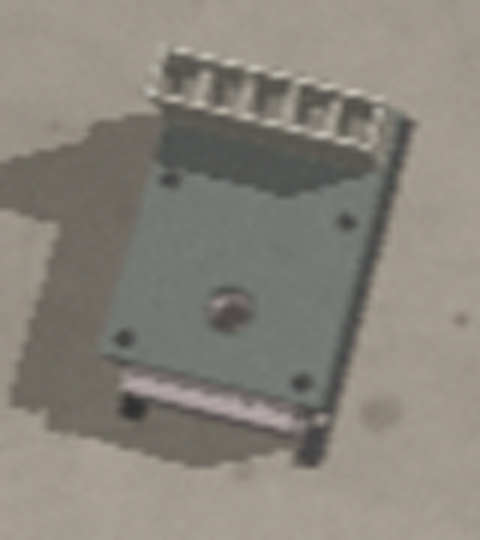

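View pics/c2.png

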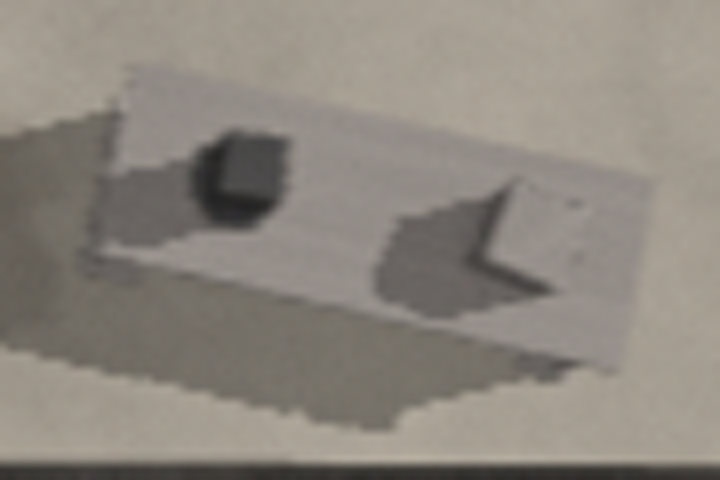

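The crops show the carriage hole at crop (230,309), which is pixel (188.3,206.5). The drift handle is turned about −5° and the bolt head about −22°. Rack and pin heights match the given sizes within 1 mm. Next I'll refine the holes and bed.

Run:
```python
from h import *
im,d=load('top'); P=pts('top',d)
K,t,a=cam('top'); Rm=R.from_euler('xyz',a,degrees=True).as_matrix()
def ray(u,v,z):
    r=Rm@np.array([(u-K[0,2])/K[0,0],(v-K[1,2])/K[1,1],1]); return (t+r*(z-t[2])/r[2]).round(4)
print('hole',ray(188.0,206.3,.075))
print('drift top', ray(265+255/8-.5,200+164/8-.5,.144),'bolt top',ray(265+540/8-.5,200+236/8-.5,.130))
# carriage plate / bed in shuttle frame about provisional hole
for ang in (-13.6,):
    c,s=np.cos(np.radians(ang)),np.sin(np.radians(ang)); h=ray(188.0,206.3,.075)[:2]
    q=P[155:245,150:230].reshape(-1,3); L=(q[:,:2]-h)@np.array([[c,-s],[s,c]])
    for n,z0,z1 in (('plate',.070,.082),('bed',.045,.068),('rack',.115,.14)):
        m=(q[:,2]>z0)&(q[:,2]<z1)&(np.abs(L).max(1)<.15); A=L[m]
        if n=='bed':
            A=A[A[:,0]<-.02]
        if n=='plate': A=A[A[:,0]<.08]
        print(n,len(A),'x',np.percentile(A[:,0],[0,2,10,50,90,98,100]).round(4),'y',np.percentile(A[:,1],[0,2,50,98,100]).round(4))
    m=(L[:,0]<-.02)&(L[:,0]>-.08)&(abs(L[:,1])<.035)
    for x0 in np.arange(-.066,-.02,.004):
        k=m&(abs(L[:,0]-x0)<.002); print(round(x0,3),q[k,2].round(3)[:12])
# hole centroid by depth
m=(q[:,2]<.07)&(np.abs(L).max(1)<.02); print('hole px',m.sum())
def box(u0,u1,v0,v1,z0,z1):
    s=P[v0:v1,u0:u1].reshape(-1,3); s=s[(s[:,2]>z0)&(s[:,2]<z1)]; return s
```

```text
hole [0.5146 0.177  0.075 ]
drift top [ 0.469  -0.1276  0.144 ] bolt top [ 0.4467 -0.226   0.13  ]
plate 1447 x [-0.0354 -0.0332 -0.0245  0.0231  0.0684  0.0776  0.08  ] y [-0.0557 -0.054  -0.0009  0.053   0.0551]
bed 159 x [-0.0481 -0.048  -0.0473 -0.0412 -0.0351 -0.0279 -0.0201] y [-0.0556 -0.0551 -0.0045  0.0417  0.0517]
rack 225 x [0.0812 0.0816 0.082  0.095  0.1063 0.1073 0.1077] y [-0.0546 -0.0541  0.0016  0.0527  0.0537]
-0.066 [ 0.004  0.001 -0.001  0.001 -0.005 -0.002  0.003  0.002 -0.001  0.001
  0.002  0.003]
-0.062 [ 0.004 -0.    -0.001  0.001  0.001  0.002  0.005  0.004  0.003  0.003
 -0.003  0.   ]
-0.058 [ 0.002  0.001 -0.    -0.002 -0.001  0.    -0.001  0.002 -0.002  0.001
 -0.002  0.007]
-0.054 [ 0.002  0.001  0.001 -0.002  0.004  0.002  0.001 -0.     0.005  0.002
 -0.     0.004]
-0.05 [ 0.065  0.055  0.011  0.034  0.001 -0.005  0.002  0.035  0.002  0.003
  0.004  0.004]
-0.046 [0.064 0.065 0.062 0.063 0.062 0.065 0.06  0.041 0.063 0.066 0.062 0.062]
-0.042 [0.065 0.059 0.067 0.064 0.061 0.065 0.065 0.062 0.065 0.065 0.064 0.068]
-0.038 [0.064 0.066 0.059 0.063 0.065 0.064 0.06  0.063 0.065 0.064 0.064 0.06 ]
-0.034 [0.075 0.075 0.075 0.073 0.077 0.064 0.067 0.077 0.078 0.075 0.071 0.078]
-0.03 [0.077 0.076 0.078 0.079 0.074 0.075 0.078 0.076 0.071 0.073 0.074 0.079]
-0.026 [0.075 0.079 0.079 0.075 0.076 0.075 0.075 0.075 0.076 0.077 0.079 0.074]
-0.022 [0.078 0.075 0.074 0.078 0.074 0.075 0.075 0.077 0.073 0.076 0.078 0.074]
hole px 43
```

```bash
cat > g.py <<'E'
import sys
from h import *
o=telemetry.get_obs(); x=list(map(float,sys.argv[1:5]))
M=R.from_euler('xyz',o['tcp_rot'],degrees=True)
T=R.from_euler('xyz',[180,0,x[3]],degrees=True)
print('t',round(o['time'],2),'pos',o['ee_pos'].round(4),'rot',o['tcp_rot'].round(2),'q',o['q'].round(0),'F',o['wrist_force'].round(1),'open',round(o['opening'],4))
print('shift',M.inv().apply(np.array(x[:3])-o['ee_pos']).round(4),'turn',(M.inv()*T).as_rotvec().round(3))
E
python3 -m inch '[[-0.486,-0.5455,-0.02,0,0,1.382,0],[-0.486,-0.5455,-0.02,0,0,1.382,0],[-0.486,-0.5455,-0.02,0,0,1.382,0],[-0.486,-0.5455,-0.02,0,0,1.382,0],[-0.486,-0.5455,-0.02,0,0,1.382,0],[-0.486,-0.5455,-0.02,0,0,1.382,0],[-0.486,-0.5455,-0.02,0,0,1.382,0],[-0.486,-0.5455,-0.02,0,0,1.382,0],[-0.486,-0.5455,-0.02,0,0,1.382,0],[-0.486,-0.5455,-0.02,0,0,1.382,0],[-0.486,-0.5455,-0.02,0,0,1.382,0],[-0.486,-0.5455,-0.02,0,0,1.382,0]]' 60; python3 g.py .4688 -.128 .20 85
```

```text
time: 1.1
ee_pos: [0.3682, 0.0779, 0.2451]
tcp_rot: [180.0, -0.0, 84.6]
wrist_force: [0.6, 1.6, 0.0]
opening: 0.0853
t 1.1 pos [0.3682 0.0779 0.2451] rot [ 1.7997e+02 -1.0000e-02  8.4620e+01] q [ 12. -18.  -9.  99.   0. 107.] F [0.6 1.6 0. ] open 0.0853
shift [-0.1956  0.1195  0.0451] turn [ 0.    -0.    -0.007]
```

```bash
python3 -m inch '[[-0.1956,0.1195,0.03,0,0,0,0],[-0.1956,0.1195,0.03,0,0,0,0],[-0.1956,0.1195,0.03,0,0,0,0],[-0.1956,0.1195,0.03,0,0,0,0],[-0.1956,0.1195,0.03,0,0,0,0],[-0.1956,0.1195,0.03,0,0,0,0],[-0.1956,0.1195,0.03,0,0,0,0],[-0.1956,0.1195,0.03,0,0,0,0]]'; python3 g.py .4688 -.128 .102 85
python3 - <<'E'
from h import *
im,d=snap('top'); a=cv2.resize(im[185:275,255:375],None,fx=6,fy=6,interpolation=cv2.INTER_CUBIC)
im2,d2=snap('side'); b=cv2.resize(im2[180:280,210:310],None,fx=5.4,fy=5.4,interpolation=cv2.INTER_CUBIC)
cv2.imwrite('pics/s2.png',cv2.cvtColor(b,cv2.COLOR_RGB2BGR))
E
```

```text
time: 1.77
ee_pos: [0.47, -0.1261, 0.214]
tcp_rot: [-179.9, -0.0, 84.9]
wrist_force: [-1.0, 0.4, 0.1]
opening: 0.0856
t 1.77 pos [ 0.47   -0.1261  0.214 ] rot [-1.7987e+02 -3.0000e-02  8.4940e+01] q [-15.  -4.  -1.  93.   0.  80.] F [-1.   0.4  0.1] open 0.0856
shift [-0.002  -0.0008  0.112 ] turn [-0.002 -0.    -0.001]
```

View pics/s2.png

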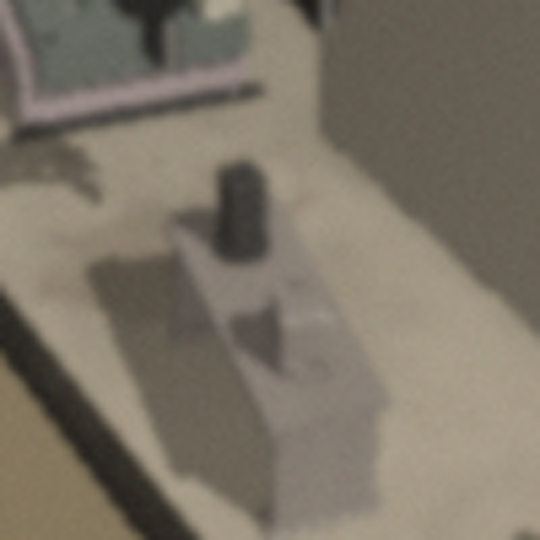

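The side crop shows the drift and bolt standing in the rack, but no gripper above them. I'll check the projection and the full picture.

Run:
```python
from h import *
im,d=load('side'); im0,d0=load('top')
for n in('side','top'):
    K,t,a=cam(n); Rm=R.from_euler('xyz',a,degrees=True).as_matrix()
    for p in ([.47,-.126,.214],[.469,-.128,.144],[.5146,.177,.075]):
        c=Rm.T@(np.array(p)-t); print(n,p,(K@c/c[2])[:2].round(1))
b=np.hstack([cv2.resize(im,(400,300)),cv2.resize(im0,(400,300))])
cv2.imwrite('pics/both.png',cv2.cvtColor(b,cv2.COLOR_RGB2BGR))
```

```text
side [0.47, -0.126, 0.214] [254.3 191.5]
side [0.469, -0.128, 0.144] [254.5 210.5]
side [0.5146, 0.177, 0.075] [222.6 179.1]
top [0.47, -0.126, 0.214] [298.8 216.4]
top [0.469, -0.128, 0.144] [296.5 220. ]
top [0.5146, 0.177, 0.075] [188.  206.3]
```

View pics/both.png

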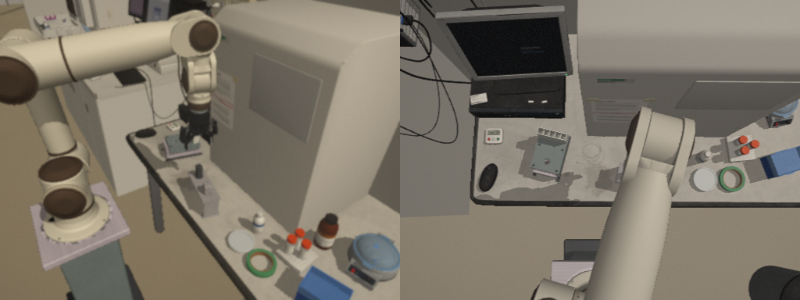

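The full view shows the fingers just above the drift. They sit about 5 px higher than projected, which fits open pads standing 13 mm back. I'll go down and grip.

```bash
python3 -m inch '[[-0.0015,-0.0015,0.04,0,0,0,0],[-0.0015,-0.0015,0.08,0,0,0,0],[-0.0015,-0.0015,0.1,0,0,0,0],[-0.0015,-0.0015,0.112,0,0,0,0],[-0.0015,-0.0015,0.112,0,0,0,1],[-0.0015,-0.0015,0.112,0,0,0,1],[-0.0015,-0.0015,0.112,0,0,0,1],[-0.0015,-0.0015,0.112,0,0,0,1],[-0.0015,-0.0015,0.112,0,0,0,1],[-0.0015,-0.0015,0.112,0,0,0,1],[-0.0015,-0.0015,0.112,0,0,0,1],[-0.0015,-0.0015,0.112,0,0,0,1]]' 80; python3 g.py .4688 -.128 .102 85
```

```text
time: 2.87
ee_pos: [0.4691, -0.1267, 0.1044]
tcp_rot: [179.9, 0.0, 85.1]
wrist_force: [-2.5, 1.9, 7.1]
opening: 0.0215
t 2.87 pos [ 0.4691 -0.1267  0.1044] rot [1.799e+02 1.000e-02 8.507e+01] q [-15.  -5. -13.  81.   0.  80.] F [-2.5  1.9  7.1] open 0.0215
shift [-0.0013 -0.0002  0.0024] turn [0.002 0.    0.001]
```

```bash
python3 -m inch '[[0,0,-0.02,0,0,0,1],[0,0,-0.055,0,0,0,1],[0,0,-0.09,0,0,0,1],[0.02,0.001,-0.1,0,0,0,1],[0.055,0.002,-0.1,0,0,0,1],[0.095,0.004,-0.1,0,0,0,1],[0.135,0.006,-0.1,0,0,0,1],[0.175,0.008,-0.1,0,0,0,1],[0.215,0.010,-0.1,0,0,0,1],[0.25,0.012,-0.1,0,0,0,1],[0.285,0.013,-0.1,0,0,0,1],[0.3085,0.014,-0.1,0,0,0,1]]'
python3 -m inch '[[0,0,0,0,0,0,1],[0,0,0,0,0,0,1]]'; python3 g.py .5100 .1795 .165 85
python3 - <<'E'
from h import *
im,d=snap('side'); b=cv2.resize(im[130:205,190:275],None,fx=7,fy=7,interpolation=cv2.INTER_CUBIC)
cv2.imwrite('pics/s3.png',cv2.cvtColor(b,cv2.COLOR_RGB2BGR))
K,t,a=cam('side'); Rm=R.from_euler('xyz',a,degrees=True).as_matrix()
for p in ([.5088,.1784,.118],[.5146,.177,.075]):
    c=Rm.T@(np.array(p)-t); print(((K@c/c[2])[:2]-[190,130])*7)
E
```

```text
time: 3.87
ee_pos: [0.509, 0.1826, 0.2031]
tcp_rot: [180.0, -0.0, 85.2]
wrist_force: [0.5, -0.7, -1.6]
opening: 0.0212
time: 4.03
ee_pos: [0.5089, 0.1807, 0.2028]
tcp_rot: [-180.0, 0.0, 85.2]
wrist_force: [0.4, -0.5, -1.3]
opening: 0.0212
t 4.03 pos [0.5089 0.1807 0.2028] rot [-1.7997e+02  2.0000e-02  8.5200e+01] q [ 20.   3.   5.  92.  -0. 114.] F [ 0.4 -0.5 -1.3] open 0.0212
shift [-0.0011  0.0012  0.0378] turn [-0.001  0.     0.004]
[213.36708913 277.80775605]
[228.38143721 343.8314619 ]
```

View pics/s3.png

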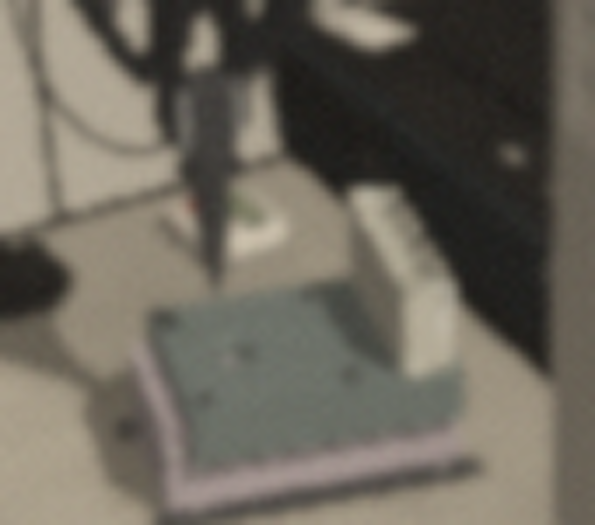

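The tip is at (216,285) in the crop, about 1 px from the prediction, and it stands over the hole region near (238,352). I'll go down in stages and watch the force.

```bash
python3 -m inch '[[-0.001,0.001,0.015,0,0,0,1],[-0.001,0.001,0.03,0,0,0,1],[-0.001,0.001,0.04,0,0,0,1],[-0.001,0.001,0.048,0,0,0,1],[-0.001,0.001,0.054,0,0,0,1],[-0.001,0.001,0.057,0,0,0,1],[-0.001,0.001,0.06,0,0,0,1],[-0.001,0.001,0.06,0,0,0,1]]' 110
python3 -m inch '[[0,0,0.004,0,0,0,1],[0,0,0.008,0,0,0,1],[0,0,0.012,0,0,0,1],[0,0,0.012,0,0,0,1]]'
```

```text
time: 4.75
ee_pos: [0.5099, 0.1784, 0.1428]
tcp_rot: [-180.0, 0.0, 85.1]
wrist_force: [0.5, 0.0, -1.6]
opening: 0.0207
time: 5.08
ee_pos: [0.5103, 0.1786, 0.1304]
tcp_rot: [180.0, -0.0, 85.1]
wrist_force: [1.6, 0.6, -2.8]
opening: 0.021
```

```bash
python3 -m inch '[[0.0005,-0.0005,0.003,0,0,0,1],[0.0005,-0.001,0.006,0,0,0,1],[0.0005,-0.001,0.009,0,0,0,1],[0.0005,-0.001,0.012,0,0,0,1],[0.0005,-0.001,0.012,0,0,0,1]]'
```

```text
time: 5.5
ee_pos: [0.5089, 0.1792, 0.1182]
tcp_rot: [-180.0, -0.0, 85.1]
wrist_force: [2.8, 1.7, -3.2]
opening: 0.0208
```

```bash
python3 -m inch '[[0.0007,0,0.003,0,0,0,1],[0.0007,0,0.006,0,0,0,1],[0.0007,0,0.009,0,0,0,1],[0.0007,0,0.01,0,0,0,1]]'
```

```text
time: 5.83
ee_pos: [0.5089, 0.1798, 0.1083]
tcp_rot: [-180.0, 0.0, 85.1]
wrist_force: [2.1, 0.8, -0.8]
opening: 0.021
```

```bash
python3 -m inch '[[0.0003,0,0.002,0,0,0,1],[0.0003,0,0.004,0,0,0,1],[0.0003,0,0.006,0,0,0,1],[0.0003,0,0.006,0,0,0,1]]'
```

```text
time: 6.17
ee_pos: [0.5089, 0.18, 0.1024]
tcp_rot: [-180.0, 0.0, 85.1]
wrist_force: [2.3, 0.0, -3.3]
opening: 0.0206
```

```bash
python3 -m inch '[[0,0,0.003,0,0,0,1],[0,0,0.006,0,0,0,1],[0,0,0.009,0,0,0,1],[0,0,0.011,0,0,0,1],[0,0,0.012,0,0,0,1],[0,0,0.012,0,0,0,1]]'
```

```text
time: 6.67
ee_pos: [0.509, 0.18, 0.0915]
tcp_rot: [180.0, -0.0, 85.1]
wrist_force: [-0.9, -1.3, 3.9]
opening: 0.021
```

The drift hit its stop at 3.9 N with the tip 5 mm above the desk, so it is home. I'll hold it there, then take it back to its place.

```bash
python3 -m inch '[[0,0,0.001,0,0,0,1],[0,0,0.001,0,0,0,1],[0,0,0.001,0,0,0,1],[0,0,0.001,0,0,0,1],[0,0,0.001,0,0,0,1]]'
python3 -m inch '[[0,0,-0.01,0,0,0,1],[0,0,-0.025,0,0,0,1],[0,0,-0.045,0,0,0,1],[0,0,-0.075,0,0,0,1],[0,0,-0.11,0,0,0,1],[-0.02,-0.001,-0.115,0,0,0,1],[-0.055,-0.002,-0.115,0,0,0,1],[-0.095,-0.004,-0.115,0,0,0,1],[-0.135,-0.006,-0.115,0,0,0,1],[-0.175,-0.008,-0.115,0,0,0,1],[-0.215,-0.010,-0.115,0,0,0,1],[-0.25,-0.012,-0.115,0,0,0,1]]'; python3 g.py .4691 -.1267 .19 85.1
```

```text
time: 7.08
ee_pos: [0.5094, 0.18, 0.0915]
tcp_rot: [179.9, -0.0, 85.1]
wrist_force: [-2.3, -3.1, 11.2]
opening: 0.021
time: 8.08
ee_pos: [0.4747, -0.0699, 0.2053]
tcp_rot: [-180.0, -0.0, 85.1]
wrist_force: [-0.1, -0.2, -1.3]
opening: 0.0203
t 8.08 pos [ 0.4747 -0.0699  0.2053] rot [-179.99   -0.     85.07] q [-8. -5. -3. 92.  0. 87.] F [-0.1 -0.2 -1.3] open 0.0203
shift [-0.0571 -0.0007  0.0153] turn [-0.    -0.    -0.001]
```

```bash
python3 -m inch '[[-0.03,0,0,0,0,0,1],[-0.0571,-0.0007,0.01,0,0,0,1],[-0.0571,-0.0007,0.0153,0,0,0,1],[-0.0571,-0.0007,0.0153,0,0,0,1],[-0.0571,-0.0007,0.0153,0,0,0,1]]'; python3 g.py .4691 -.1267 .112 85.1
```

```text
time: 8.5
ee_pos: [0.4697, -0.1244, 0.1896]
tcp_rot: [-179.9, -0.0, 85.0]
wrist_force: [0.1, 0.2, -1.5]
opening: 0.0208
t 8.5 pos [ 0.4697 -0.1244  0.1896] rot [-1.7994e+02 -3.0000e-02  8.5050e+01] q [-15.  -4.  -4.  90.   0.  80.] F [ 0.1  0.2 -1.5] open 0.0208
shift [-0.0024 -0.0004  0.0776] turn [-0.001 -0.001 -0.001]
```

```bash
python3 -m inch '[[-0.0016,-0.0004,0.015,0,0,0,1],[-0.0016,-0.0004,0.03,0,0,0,1],[-0.0016,-0.0004,0.04,0,0,0,1],[-0.0016,-0.0004,0.04,0,0,0,1]]'; python3 g.py .4691 -.1267 .105 85.1
```

```text
time: 8.83
ee_pos: [0.4689, -0.1251, 0.148]
tcp_rot: [-179.8, -0.0, 85.2]
wrist_force: [0.0, 0.3, -1.3]
opening: 0.0208
t 8.83 pos [ 0.4689 -0.1251  0.148 ] rot [-1.7984e+02 -4.0000e-02  8.5160e+01] q [-15.  -5.  -9.  86.   0.  80.] F [ 0.   0.3 -1.3] open 0.0208
shift [-0.0016  0.0004  0.043 ] turn [-0.003 -0.001  0.001]
```

```bash
python3 -m inch '[[-0.0014,0.0003,0.006,0,0,0,1],[-0.0014,0.0003,0.012,0,0,0,1],[-0.0014,0.0003,0.018,0,0,0,1],[-0.0014,0.0003,0.024,0,0,0,1],[-0.0014,0.0003,0.024,0,0,0,1]]'; python3 g.py .4691 -.1267 .104 85.1
```

```text
time: 9.25
ee_pos: [0.4691, -0.1274, 0.1245]
tcp_rot: [-179.9, -0.0, 85.1]
wrist_force: [-2.5, 1.7, -3.7]
opening: 0.0204
t 9.25 pos [ 0.4691 -0.1274  0.1245] rot [-1.7989e+02 -3.0000e-02  8.5080e+01] q [-15.  -4. -11.  83.   0.  80.] F [-2.5  1.7 -3.7] open 0.0204
shift [0.0007 0.     0.0205] turn [-0.002 -0.001 -0.   ]
```

```bash
python3 -m inch '[[0.0006,-0.0005,0.004,0,0,0,1],[0.0006,-0.0005,0.009,0,0,0,1],[0.0006,-0.0005,0.014,0,0,0,1],[0.0006,-0.0005,0.018,0,0,0,1],[0.0006,-0.0005,0.021,0,0,0,1],[0.0006,-0.0005,0.021,0,0,0,1]]'; python3 g.py .4691 -.1267 .104 85.1
```

```text
time: 9.75
ee_pos: [0.4691, -0.1271, 0.1046]
tcp_rot: [-180.0, 0.0, 85.1]
wrist_force: [-4.6, 1.7, 2.5]
opening: 0.0209
t 9.75 pos [ 0.4691 -0.1271  0.1046] rot [-179.99    0.     85.07] q [-15.  -4. -13.  81.  -0.  80.] F [-4.6  1.7  2.5] open 0.0209
shift [ 0.0004 -0.      0.0006] turn [-0.     0.    -0.001]
```

```bash
python3 -m inch '[[0,0,0,0,0,0,0],[0,0,0,0,0,0,0],[0,0,0,0,0,0,0],[0,0,0,0,0,0,0],[0,0,-0.01,0,0,0,0],[0,0,-0.04,0,0,0,0],[0,0,-0.075,0,0,0,0],[0,0,-0.085,0,0,0,0]]'; python3 g.py .4469 -.2252 .18 68.3
```

```text
time: 10.42
ee_pos: [0.4705, -0.1275, 0.1952]
tcp_rot: [179.7, 0.1, 85.1]
wrist_force: [-0.1, 0.2, 0.4]
opening: 0.0853
t 10.42 pos [ 0.4705 -0.1275  0.1952] rot [1.7966e+02 6.0000e-02 8.5070e+01] q [-15.  -5.  -3.  91.  -0.  80.] F [-0.1  0.2  0.4] open 0.0853
shift [-0.0994 -0.0152  0.0152] turn [0.006 0.    0.293]
```

```bash
python3 -m inch '[[-0.035,-0.005,0.005,0,0,0.12,0],[-0.07,-0.01,0.01,0,0,0.24,0],[-0.099,-0.0152,0.015,0,0,0.293,0],[-0.099,-0.0152,0.015,0,0,0.293,0],[-0.099,-0.0152,0.015,0,0,0.293,0]]'; python3 g.py .4469 -.2252 .099 68.3
python3 - <<'E'
from h import *
im,d=snap('side'); b=cv2.resize(im[150:260,200:300],None,fx=5.4,fy=5.4,interpolation=cv2.INTER_CUBIC)
cv2.imwrite('pics/s4.png',cv2.cvtColor(b,cv2.COLOR_RGB2BGR))
E
```

```text
time: 10.83
ee_pos: [0.4452, -0.2256, 0.1749]
tcp_rot: [-180.0, -0.0, 68.1]
wrist_force: [0.3, -0.6, 0.0]
opening: 0.0853
t 10.83 pos [ 0.4452 -0.2256  0.1749] rot [-180.     -0.     68.15] q [-27.  -3.  -4.  89.   0.  85.] F [ 0.3 -0.6  0. ] open 0.0853
shift [0.001  0.0014 0.0759] turn [-0.    -0.    -0.003]
```

View pics/s4.png

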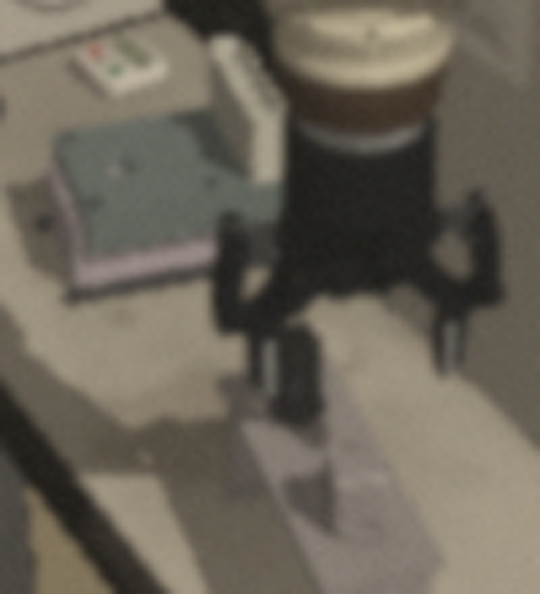

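The drift stands upright in its place at (295,385), and the open gripper is above the bolt. I'll grip the bolt.

```bash
python3 -m inch '[[0.0005,0.0014,0.03,0,0,0,0],[0.0005,0.0014,0.055,0,0,0,0],[0.0005,0.0014,0.07,0,0,0,0],[0.0005,0.0014,0.075,0,0,0,0],[0.0005,0.0014,0.075,0,0,0,1],[0.0005,0.0014,0.075,0,0,0,1],[0.0005,0.0014,0.075,0,0,0,1],[0.0005,0.0014,0.075,0,0,0,1],[0.0005,0.0014,0.075,0,0,0,1],[0.0005,0.0014,0.075,0,0,0,1],[0.0005,0.0014,0.075,0,0,0,1]]' 80; python3 g.py .4469 -.2252 .19 68.3
```

```text
time: 11.8
ee_pos: [0.4478, -0.2247, 0.1011]
tcp_rot: [179.9, -0.0, 68.3]
wrist_force: [-0.0, 1.3, 5.6]
opening: 0.0288
t 11.8 pos [ 0.4478 -0.2247  0.1011] rot [179.86  -0.    68.29] q [-27.  -2. -12.  80.   0.  85.] F [-0.   1.3  5.6] open 0.0288
shift [-0.0008 -0.0005 -0.0889] turn [ 0.002 -0.    -0.   ]
```

```bash
python3 -m inch '[[0,0,-0.02,0,0,0,1],[0,0,-0.055,0,0,0,1],[0,0,-0.09,0,0,0,1],[0,0,-0.125,0,0,0,1],[0.015,-0.003,-0.14,0,0,0,1],[0.05,-0.012,-0.142,0,0,0,1],[0.085,-0.02,-0.142,0,0,0,1],[0.122,-0.028,-0.142,0,0,0,1],[0.16,-0.037,-0.142,0,0,0,1],[0.198,-0.046,-0.142,0,0,0,1],[0.236,-0.0545,-0.142,0,0,0,1],[0.274,-0.0635,-0.142,0,0,0,1]]'; python3 g.py .5097 .1799 .18 68.3
```

```text
time: 12.8
ee_pos: [0.4894, 0.0554, 0.2419]
tcp_rot: [180.0, -0.0, 68.3]
wrist_force: [0.9, -0.2, -1.7]
opening: 0.0292
t 12.8 pos [0.4894 0.0554 0.2419] rot [ 1.7997e+02 -1.0000e-02  6.8270e+01] q [  6.  -3.   3.  96.  -0. 118.] F [ 0.9 -0.2 -1.7] open 0.0292
shift [ 0.1232 -0.0272  0.062 ] turn [ 0. -0. -0.]
```

```bash
python3 -m inch '[[0.035,-0.008,0.01,0,0,0,1],[0.07,-0.016,0.025,0,0,0,1],[0.1,-0.022,0.045,0,0,0,1],[0.123,-0.0272,0.06,0,0,0,1],[0.123,-0.0272,0.062,0,0,0,1],[0.123,-0.0272,0.062,0,0,0,1],[0.123,-0.0272,0.062,0,0,0,1]]'; python3 g.py .5097 .1799 .15 68.3
python3 - <<'E'
from h import *
im,d=snap('side'); b=cv2.resize(im[130:205,190:275],None,fx=7,fy=7,interpolation=cv2.INTER_CUBIC)
cv2.imwrite('pics/s5.png',cv2.cvtColor(b,cv2.COLOR_RGB2BGR))
K,t,a=cam('side'); Rm=R.from_euler('xyz',a,degrees=True).as_matrix()
for p in ([.509,.179,.107],[.509,.179,.075]):
    c=Rm.T@(np.array(p)-t); print(((K@c/c[2])[:2]-[190,130])*7)
E
```

```text
time: 13.38
ee_pos: [0.5097, 0.1777, 0.1799]
tcp_rot: [-180.0, 0.0, 68.3]
wrist_force: [-0.9, -0.2, -0.9]
opening: 0.0284
t 13.38 pos [0.5097 0.1777 0.1799] rot [-1.80e+02  2.00e-02  6.83e+01] q [ 19.   3.   2.  89.  -0. 131.] F [-0.9 -0.2 -0.9] open 0.0284
shift [ 0.0021 -0.0008  0.0299] turn [-0.  0.  0.]
[214.28742628 294.78936177]
[217.45231065 345.08250118]
```

View pics/s5.png

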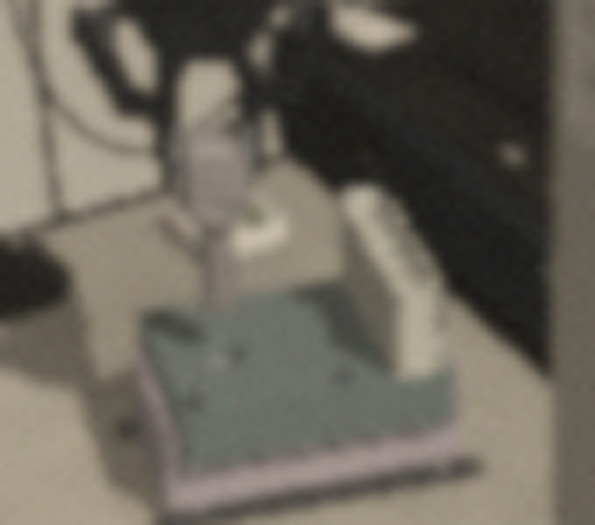

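The carriage has moved back: its hole is now at about (226,352), before it was at (238,352). The bolt end at (217,300) is lined up above it within 1 px. I'll insert slowly.

```bash
python3 -m inch '[[0.0018,-0.0008,0.01,0,0,0,1],[0.0018,-0.0008,0.02,0,0,0,1],[0.0018,-0.0008,0.026,0,0,0,1],[0.0018,-0.0008,0.03,0,0,0,1],[0.0018,-0.0008,0.033,0,0,0,1],[0.0018,-0.0008,0.036,0,0,0,1],[0.0018,-0.0008,0.036,0,0,0,1]]' ; python3 g.py .5097 .1799 .14 68.3
```

```text
time: 14.02
ee_pos: [0.5095, 0.1797, 0.1431]
tcp_rot: [-180.0, 0.0, 68.3]
wrist_force: [0.1, -0.2, -1.8]
opening: 0.0291
t 14.02 pos [0.5095 0.1797 0.1431] rot [-1.7997e+02  2.0000e-02  6.8280e+01] q [ 19.   3.  -2.  85.   0. 131.] F [ 0.1 -0.2 -1.8] open 0.0291
shift [0.0003 0.0001 0.0031] turn [-0.  0. -0.]
```

Tip at about 0.070, inside the carriage hole with no contact. Next is the bed mouth.

```bash
python3 -m inch '[[0,0,0.003,0,0,0,1],[0,0,0.006,0,0,0,1],[0,0,0.009,0,0,0,1],[0,0,0.012,0,0,0,1],[0,0,0.014,0,0,0,1],[0,0,0.014,0,0,0,1]]' ; python3 g.py .5097 .1799 .089 68.3
```

```text
time: 14.52
ee_pos: [0.5095, 0.1798, 0.1291]
tcp_rot: [-180.0, 0.0, 68.3]
wrist_force: [-0.8, -0.0, -1.4]
opening: 0.0289
t 14.52 pos [0.5095 0.1798 0.1291] rot [-1.7997e+02  3.0000e-02  6.8290e+01] q [ 19.   3.  -3.  84.  -0. 131.] F [-0.8 -0.  -1.4] open 0.0289
shift [0.0002 0.0002 0.0401] turn [-0.001  0.    -0.   ]
```

```bash
python3 -m inch '[[0,0,0.004,0,0,0,1],[0,0,0.009,0,0,0,1],[0,0,0.014,0,0,0,1],[0,0,0.019,0,0,0,1],[0,0,0.024,0,0,0,1],[0,0,0.029,0,0,0,1],[0,0,0.034,0,0,0,1],[0,0,0.038,0,0,0,1],[0,0,0.0415,0,0,0,1],[0,0,0.0415,0,0,0,1]]' ; python3 g.py .5097 .1799 .089 68.3
```

```text
time: 15.35
ee_pos: [0.5099, 0.1798, 0.0884]
tcp_rot: [180.0, -0.0, 68.3]
wrist_force: [0.1, 0.3, -1.3]
opening: 0.0287
t 15.35 pos [0.5099 0.1798 0.0884] rot [ 1.7995e+02 -2.0000e-02  6.8280e+01] q [ 19.   3.  -8.  79.  -0. 131.] F [ 0.1  0.3 -1.3] open 0.0287
shift [-0.     -0.0002 -0.0006] turn [ 0.001 -0.    -0.   ]
```

```bash
python3 -m inch '[[0,0,0.001,0,0,0,1],[0,0,0.001,0,0,0,1]]'; python3 -m inch '[[0,0,0,0,0,0,0],[0,0,0,0,0,0,0],[0,0,0,0,0,0,0],[0,0,0,0,0,0,0],[0,0,-0.01,0,0,0,0],[0,0,-0.04,0,0,0,0],[0,0,-0.075,0,0,0,0],[0,0,-0.11,0,0,0,0],[0,0,-0.14,0,0,0,0],[-0.035,0,-0.14,0,0,0,0],[-0.07,0,-0.14,0,0,0,0],[-0.105,0,-0.14,0,0,0,0]]'; python3 -m inch '[[-0.05,0,0,0,0,0,0],[-0.08,-0.03,0,0,0,0,0],[-0.1,-0.06,0,0,0,0,0],[-0.12,-0.1,0,0,0,0,0],[-0.12,-0.14,0,0,0,0,0],[-0.12,-0.18,0,0,0,0,0],[-0.12,-0.18,0,0,0,0,0]]'
python3 - <<'E'
from h import *
im,d=snap('side'); im0,d0=snap('top'); P=pts('top',d0)
b=np.hstack([cv2.resize(im[130:240,190:300],(400,400),interpolation=cv2.INTER_CUBIC),cv2.resize(im0[150:255,150:255],(400,400),interpolation=cv2.INTER_CUBIC)])
cv2.imwrite('pics/f.png',cv2.cvtColor(b,cv2.COLOR_RGB2BGR))
for n,c,z0,z1 in(('bolt',(.509,.179),.10,.13),('drift',(.469,-.128),.13,.16)):
    m=(np.hypot(P[...,0]-c[0],P[...,1]-c[1])<.03)&(P[...,2]>z0)&(P[...,2]<z1); print(n,m.sum(),np.median(P[m],0).round(4) if m.any() else '')
E
```

```text
time: 15.52
ee_pos: [0.51, 0.1799, 0.0881]
tcp_rot: [179.9, -0.0, 68.3]
wrist_force: [-1.0, -0.5, 4.9]
opening: 0.0287
time: 16.52
ee_pos: [0.4705, 0.0817, 0.2283]
tcp_rot: [179.9, -0.0, 68.4]
wrist_force: [1.1, -1.0, 0.2]
opening: 0.0854
time: 17.1
ee_pos: [0.2546, 0.0382, 0.2293]
tcp_rot: [179.8, -0.1, 68.3]
wrist_force: [1.0, 0.7, -0.3]
opening: 0.0857
bolt 127 [0.5085 0.1763 0.1174]
drift 71 [ 0.4688 -0.129   0.1452]
```

View pics/f.png

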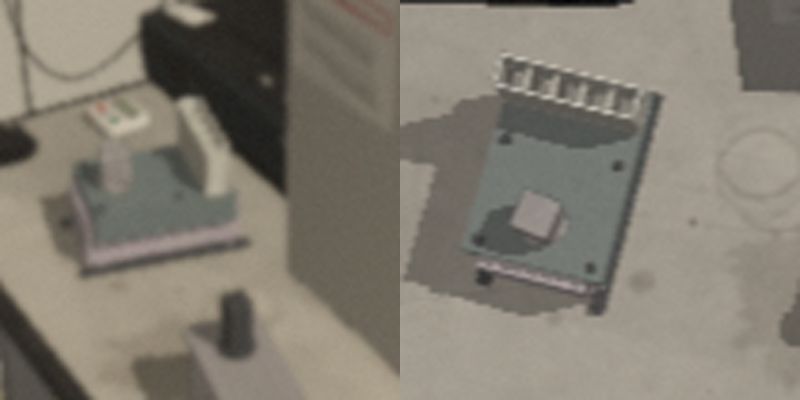

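The bolt is seated in the carriage, with its head top at 0.117 (expected 0.117). The drift is upright in the rack, with its top at 0.145 as at the start. The robot is clear of everything.

```bash
python3 -c "
from workcell import order; print(order.job_done())"
```

```text
the job is handed in; nothing more can be done
None
```

The job is finished and handed in after about 17 s of robot time; no verdict was reported.

- **Drift:** I pushed it home through carriage and bed. It met its stop with about 11 N at the wrist, and by the gripper height its tip was about 5 mm above the desk, 57 mm below the bed mouth. Afterwards the pictures showed the carriage moved back toward line. The drift then went back to its own place in the rack.
- **Bolt:** I inserted it with no side contact and pressed until its flange rested on the carriage.

**Last checks:**
- **Bolt height:** the camera puts the bolt head's top at 0.117 m, exactly the fully-home value.
- **Drift height:** its top is at 0.145 m, the same as before the job, and it looks upright.
- **Robot:** the gripper was clear of everything at the end.
- **Bystanders:** I did not measure the bottle, dish or timer again. The arm never went near them, and the timer showed in the last picture where it had been.

No check failed. The only disagreements were small: about 1 px between where the tips were predicted and seen, and 1 to 2 mm lag in the measured sideways position after fast moves.

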